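# Stroke-check two piston dispensers and reject the one that sticks

### The job

First, with both still in place, gently push down the green plunger of each of the two white dispensers standing in the grey stand: one runs fully home, while the other stiffens part-way, and you must stop there as soon as you feel the resistance rise and not force it. Leave the good dispenser standing in the stand with its plunger fully home, then move the sticking one, as it is, to the red tray, set it down gently near the middle and leave it standing upright. Leave the other things on the bench alone.

Things in the scene. Friction and masses are not known exactly. Their poses are not given: they have to be found in the camera images.
- dispenser_a_mid (a point): loose white upright hand piston dispenser, 0.3 kg, in a well of the grey stand (underside 8 mm above the table); looks like the other. Opaque barrel of diameter 44 from 12 to 74 mm above the underside, foot of diameter 56, 8 thick; blue collar of diameter 48 from 74 to 80 mm. This point: on the axis, 40 mm above the underside; z up along the axis. Tolerates no forcing or dropping
- plunger_a_top (a point): centre of the flat top of the green thumb pad (diameter 30, 6 thick) on dispenser a's steel stem; 122 mm above its underside when fully out, 92 mm fully home. Just one of the two plungers sticks; which one changes and cannot be seen. More than 22 N damages a plunger
- plunger_a (a joint): how far plunger a is pushed down, m: 0 fully out, 0.030 fully home, the pad pressed on the black rubber buffer on the collar (touched at 0.0285, gives 2 N per mm, hard stop at 0.034). It stays where left, give or take 2 mm. A sound one takes about 3 N up to the buffer; a sticking one 3 N to about 0.013, then 2 N more per mm. Both start 0 to 0.005 in
- dispenser_b_mid (a point): loose white upright hand piston dispenser, 0.3 kg, in a well of the grey stand (underside 8 mm above the table); looks like the other. Opaque barrel of diameter 44 from 12 to 74 mm above the underside, foot of diameter 56, 8 thick; blue collar of diameter 48 from 74 to 80 mm. This point: on the axis, 40 mm above the underside; z up along the axis. Tolerates no forcing or dropping
- plunger_b_top (a point): centre of the flat top of the green thumb pad (diameter 30, 6 thick) on dispenser b's steel stem; 122 mm above its underside when fully out, 92 mm fully home. Just one of the two plungers sticks; which one changes and cannot be seen. More than 22 N damages a plunger
- plunger_b (a joint): how far plunger b is pushed down, m: 0 fully out, 0.030 fully home, the pad pressed on the black rubber buffer on the collar (touched at 0.0285, gives 2 N per mm, hard stop at 0.034). It stays where left, give or take 2 mm. A sound one takes about 3 N up to the buffer; a sticking one 3 N to about 0.013, then 2 N more per mm. Both start 0 to 0.005 in
- rack: grey plastic stand, fixed, 100 (x) x 250 (y) x 16 high, with two round wells of diameter 61, 8 deep, at 65 mm either side of its centre along its y; origin at the centre of its underside
- red_tray: empty open red reject tray, fixed, 130 x 130 x 25 high, walls 5 thick, floor 5 mm above the table; origin at the centre of its underside
- blue_tray: blue tray of the same size holding three amber vials 55 mm high, fixed; it may change places with the red one; origin at the centre of its underside
- amber_bottle: amber reagent bottle, diameter 64, height 150, loose bystander at the far side (mm); origin at the centre of its underside; leave it alone
- jar: white jar with blue cap, diameter 60, height 80, loose bystander at the far side (mm); origin at the centre of its underside; leave it alone
- tip_box: clear box with green lid, 87 x 122 x 62, loose bystander at the far side (mm); origin at the centre of its underside; leave it alone

How it is judged:
By the outcome, as a careful person would: the job done as asked, in the order asked, and still so for the second after the job is handed in, with the robot touching nothing.
It also fails if it takes over 58 s, if anything falls off the work surface, if the arm or the gripper's body presses on something with over 40 N, if the wrist force passes 120 N, or if a joint passes its speed limit or range.

### The arm

A 6-joint arm with a two-finger parallel gripper is mounted at the origin on the work surface. World frame = base frame: x ahead of the robot, y to its left, z up, the work surface at z = 0. Lengths are in mm, angles in rad, forces in N, time in s.
With the tool pointing down it reaches from about 300 to 750 mm from the base axis. Payload 8.5 kg.
Tool frame: the origin (TCP) lies between the finger pads; the fingertips stand 14 mm ahead of it and the grasp point (between the pads) lies 5 mm behind it; x points along the fingers, y is the direction in which the jaws open and shut, and the axes are right-handed (so a half turn about x gives the same grasp; the last joint's range is limited). The gripper opens to 85 mm and grips with 20 to 120 N. Pads are 22 mm wide; open, the fingers measure 114 mm over their backs; the gripper's body (76 mm by 85 mm) begins 54 mm behind the grasp point. The pads swing forward as they close: fully open they stand 13 mm farther back than shut.
Start: joints at [-1.487, 0.381, 1.297, -0, 1.464, -0.215], TCP at [161.9, -525.613, 213.122] pointing down, gripper open.
Joint ranges: [-3.11, 3.11], [-0.89, 2.33], [0.22, 2.48], [-1.42, 4.56], [0.17, 2.85], [-2.88, 2.88]. Speed limits (rad/s): [2.39, 2.39, 3.14, 3.14, 3.14, 3.14].

### API

Orientations are given as a unit quaternion [x, y, z, w].
In Python, from rig import r gives the robot as it stands.
- The arm moves only by the tool jog_arm, never from a script. Its argument "targets" is a list of rows, each a list of 2 entries, a list of its own where there are three numbers: the shift along the tool's x, y, z in mm, then the turn about the tool's x in degrees. In form: [[[tx, ty, tz], yaw], ...]. A call has 1 to 12 rows; each row is the pose to reach, as a shift and turn from the pose commanded when the call began, along the tool's axes at that moment; what a row does not reach only later rows make up. A row lasts 1/8 s, in which the tool goes at most 62.5 mm and 10.7 degrees, less where a joint would pass 70% of its speed; a pose out of reach is approached as far as the arm can. A call with a gripper value outside its range is refused whole. "jaw" is the finger opening in mm, from 0 to 85.4, set as the call begins (left out, the last holds). The fingers move at their own pace and stop on an object; "grip_force" is the grip in N (left out, the last holds). Time passes only in rows, so rows that repeat a pose let the fingers close. It gives the time, the measured TCP pose, the force and the opening at its end, in the units of the state.
- r.read_state(): the state, without advancing time (a new reading comes with each control period).
- r.read_camera(name): name is "scene" or "top" or "wrist"; returns the picture (400x640x3 uint8, red, green, blue); there is no depth.
- r.camera_model(name): a dict with "fovy" (degrees; the focal length in pixels is half the picture's height over the tangent of half this angle, whatever the lens; pixels are square), "cx", "cy" (the principal point, pixels), "T" (4x4, takes a point from camera to world coordinates). Camera axes: x right, y up, looking along -z (the intrinsics and any distortion apply to the point x, -y, -z); pixel columns grow to the right and rows downward; lengths in mm; the calibration is good to about 2 mm. A picture is of the moment at which its call begins: read the wrist's pose just before it. camera_model takes no time and is no camera call; for the wrist camera it gives the pose at the moment of the call.
- r.hand_in(): hands the job in, once; it reports no verdict.
Trained networks look in the newest picture that a camera, given by its name, has taken for a name from the list of things; names that differ only in an ending like _2 or _b are one class to them, and where a whole thing is asked for, a point or a joint stands for the part that bears it (a point fixed in the world has none). Each returns a list of dicts, best first, with "p" (0 to 1); they miss things now and then, are a little off and sometimes report something else, mostly with a low value. They report only what shows in the picture. A call takes as long as a camera call.
- r.cut_out(camera, name): "pixels" (400x640 bool, what is visible of it) and "uv" ([column, row] in pixels, amid what is visible of it).
The state is a dict: "time_s": time; "joint_positions": joint angles; "joint_velocities": joint speeds; "joint_torque": joint torques, N m; "tool_pos": TCP position; "orientation": TCP orientation; "contact_force": force on the tool from outside, world axes, zero at the start; "ft_torque": the same for the moment, N m; "gripper_width": opening from 0.0 (shut) to 1.0 (fully open).
Only numpy, scipy, OpenCV 4.12 (cv2) and the standard library are available. Lean on these libraries where they do the work, as an engineer would, in place of code of your own. Each camera call takes 0.05 s, during which the arm holds its last target. There are 200 camera calls.

## Working session

There is one attempt and no reset: what is moved stays moved. The work goes in short steps, Python scripts to look and compute and a tool call to move; the robot and the scene stay as the last step left them, time stands still between calls to the robot, and variables do not carry over. Pictures are saved under pics/ and viewed, about 8 in all and at most 12, crops included, and the job is handed in when it is done.

Besides the shell and the picture viewer there is one more tool, called after ">>>" as name(argument=value, ...) on one line, values as JSON. jog_arm: Moves the arm, as the interface text tells. Its arguments: {"type":"object","properties":{"targets":{"type":"array","items":{"type":"array"}},"jaw":{"type":"number"},"grip_force":{"type":"number"}},"required":["targets"]}

```bash
ls; mkdir -p pics; python3 - <<'E'
from rig import r
import cv2, numpy as np
s=r.read_state(); print({k:np.round(v,3) for k,v in s.items()})
ims=[]
for c in ["scene","top"]:
    im=r.read_camera(c); cv2.imwrite(f'pics/{c}0.png',im[:,:,::-1])
    m=r.camera_model(c); print(c,{k:np.round(v,3).tolist() if not isinstance(v,str) else v for k,v in m.items()})
    for n in ["plunger_a_top","dispenser_a_mid","plunger_a","rack","red_tray","blue_tray"]:
        for d in r.cut_out(c,n)[:3]: 
            ys,xs=np.where(d["pixels"]); print(c,n,round(d["p"],2),np.round(d["uv"]),len(xs),[xs.min(),xs.max(),ys.min(),ys.max()] if len(xs) else '')
m=r.camera_model("wrist"); print(m)
E
```

```text
pics
{'time_s': np.float64(0.0), 'joint_positions': array([-1.487,  0.381,  1.298,  0.   ,  1.464, -0.215]), 'joint_velocities': array([ 0.002,  0.   ,  0.001,  0.   , -0.001,  0.   ]), 'joint_torque': array([-0.0000e+00, -4.4846e+01, -2.3128e+01, -0.0000e+00,  5.0000e-03,
        0.0000e+00]), 'tool_pos': array([ 161.892, -525.295,  212.523]), 'orientation': array([ 0.699,  0.106, -0.699,  0.105]), 'contact_force': array([ 0.146,  0.105, -0.333]), 'ft_torque': array([0.049, 0.001, 0.016]), 'gripper_width': np.float64(0.999)}
scene {'fovy': 53.272, 'cx': 315.541, 'cy': 198.416, 'T': [[-0.427, -0.664, 0.614, 1277.087], [0.904, -0.316, 0.287, 287.729], [0.004, 0.677, 0.736, 888.723], [0.0, 0.0, 0.0, 1.0]]}
scene plunger_a_top 0.67 [314. 175.] 84 [np.int64(310), np.int64(319), np.int64(171), np.int64(182)]
scene dispenser_a_mid 0.83 [314. 192.] 504 [np.int64(306), np.int64(323), np.int64(172), np.int64(209)]
scene plunger_a 0.63 [365. 187.] 92 [np.int64(356), np.int64(366), np.int64(181), np.int64(193)]
scene plunger_a 0.46 [316. 175.] 79 [np.int64(311), np.int64(319), np.int64(171), np
[... 1171 characters left out ...]
.34 [396. 141.] 2590 [np.int64(365), np.int64(428), np.int64(118), np.int64(170)]
top blue_tray 0.41 [284. 238.] 154 [np.int64(276), np.int64(289), np.int64(234), np.int64(247)]
top blue_tray 0.27 [318. 237.] 4029 [np.int64(258), np.int64(374), np.int64(206), np.int64(268)]
{'fovy': 58.6766657026277, 'cx': 326.91573069018915, 'cy': 194.59163148447317, 'T': array([[ 2.94757487e-01,  9.19035477e-01,  2.61709411e-01,
         2.28749448e+02],
       [-9.55571567e-01,  2.83774242e-01,  7.97192509e-02,
        -5.04451997e+02],
       [-1.00156996e-03, -2.73579918e-01,  9.61848754e-01,
         3.73989201e+02],
       [ 0.00000000e+00,  0.00000000e+00,  0.00000000e+00,
         1.00000000e+00]])}
```

```bash
python3 - <<'E'
import cv2,numpy as np
a=cv2.imread('pics/scene0.png')[110:290,200:500];b=cv2.imread('pics/top0.png')[90:330,130:450]
a=cv2.resize(a,None,fx=1.6,fy=1.6);b=cv2.resize(b,None,fx=1.2,fy=1.2)
o=np.zeros((580,780,3),np.uint8);o=np.zeros((600,480,3),np.uint8)
o[:288,:480]=a;o[290:578,:384]=b
cv2.imwrite('pics/v1.png',o)
E
```

```text
(no output)
```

View pics/v1.png

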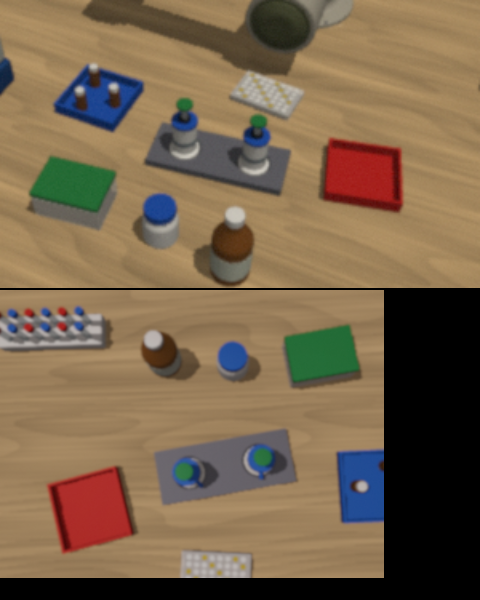

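The view shows the rack in the middle (slightly turned) with both dispensers, the red tray at the robot's left (top ≈207,271), the blue tray at right. The bystanders stand at the far side.

```bash
cat > h.py <<'E'
import numpy as np, cv2
def ray(m,uv):
    f=200/np.tan(np.radians(m["fovy"])/2); T=np.array(m["T"])
    d=T[:3,:3]@np.array([(uv[0]-m["cx"])/f,-(uv[1]-m["cy"])/f,-1]); return T[:3,3],d
def onz(m,uv,z):
    o,d=ray(m,uv); return o+d*(z-o[2])/d[2]
def tri(m1,u1,m2,u2):
    o1,d1=ray(m1,u1);o2,d2=ray(m2,u2)
    t=np.linalg.lstsq(np.c_[d1,-d2],o2-o1,rcond=None)[0]
    p,q=o1+t[0]*d1,o2+t[1]*d2; return (p+q)/2,np.linalg.norm(p-q)
def hull_corners(mask):
    c=max(cv2.findContours(mask.astype(np.uint8),cv2.RETR_EXTERNAL,cv2.CHAIN_APPROX_NONE)[0],key=cv2.contourArea)
    return c[:,0,:]
E
python3 - <<'E'
from rig import r
import numpy as np,cv2
from h import *
ims={c:cv2.imread(f'pics/{c}0.png') for c in("scene","top")}
M={c:r.camera_model(c) for c in ims}
print(M["top"].keys())
P={}
for c,im in ims.items():
    h=cv2.cvtColor(im,cv2.COLOR_BGR2HSV)
    g=cv2.inRange(h,(50,100,40),(80,255,255))
    n,l,s,ce=cv2.connectedComponentsWithStats(g)
    P[c]=[ce[i] for i in range(1,n) if 30<s[i,4]<600]; print(c,[(s[i].tolist(),ce[i].round(1)) for i in range(1,n) if s[i,4]>30])
    rd=cv2.inRange(h,(0,150,60),(8,255,255))|cv2.inRange(h,(172,150,60),(180,255,255))
    n,l,s,ce=cv2.connectedComponentsWithStats(rd); i=1+np.argmax(s[1:,4])
    pts=hull_corners(l==i)
    for z in(25,):
        w=np.array([onz(M[c],p,z)[:2] for p in pts]); q=cv2.minAreaRect(w.astype(np.float32)); print(c,'red',z,q)
for a in P["top"]:
    for b in P["scene"]:
        p,e=tri(M["top"],a,M["scene"],b); print(p.round(1),round(e,1))
d=[x for x in r.cut_out("top","rack") if 3500<x["pixels"].sum()<5000][0]
w=np.array([onz(M["top"],p,16)[:2] for p in hull_corners(d["pixels"])]).astype(np.float32)
print('rack',cv2.minAreaRect(w),cv2.boxPoints(cv2.minAreaRect(w)))
E
```

```text
dict_keys(['fovy', 'cx', 'cy', 'T'])
scene [([311, 172, 9, 7, 55], array([315. , 174.8])), ([357, 182, 9, 8, 60], array([361. , 185.4])), ([219, 208, 53, 34, 1163], array([245.2, 224.6]))]
scene red 25 ((488.5574951171875, 266.5155029296875), (148.7032470703125, 133.35287475585938), 13.545106887817383)
top [([368, 120, 61, 47, 2140], array([397.6, 142.7])), ([342, 223, 14, 13, 146], array([348.6, 229. ])), ([277, 235, 14, 13, 145], array([283.1, 240.9]))]
top red 25 ((480.8809509277344, 262.32818603515625), (130.51805114746094, 134.70950317382812), 13.507288932800293)
[561.5 -49.3 125.7] 1.7
[548.6  13.7 120.1] 131.0
[570.3  21.3 171. ] 119.4
[542.2  79.1 122.4] 1.1
rack ((553.2501220703125, 15.128303527832031), (102.3998794555664, 252.84864807128906), 8.571016311645508) [[ 483.7803    132.51013 ]
 [ 521.4637   -117.514694]
 [ 622.72     -102.253525]
 [ 585.03656   147.7713  ]]
```

```bash
cat >> h.py <<'E'
from scipy.spatial.transform import Rotation as Ro
def shift(R,frm,to): return (R.T@(np.array(to,float)-np.array(frm,float))).round(1)
E
python3 - <<'E'
from rig import r
from h import *
s=r.read_state(); R=Ro.from_quat(s["orientation"]).as_matrix(); print(R.round(3))
print(shift(R,[161.9,-525.6,213.1],[561.9,-49.2,190]))
E
```

```text
[[-0.     0.294 -0.956]
 [-0.    -0.956 -0.294]
 [-1.     0.     0.   ]]
[  23.1 -337.5 -522.5]
```

>>> jog_arm(targets=[[[0,-337.5,-522.5],0],[[0,-337.5,-522.5],0],[[0,-337.5,-522.5],0],[[0,-337.5,-522.5],0],[[0,-337.5,-522.5],0],[[0,-337.5,-522.5],0],[[0,-337.5,-522.5],0],[[0,-337.5,-522.5],0],[[0,-337.5,-522.5],0],[[0,-337.5,-522.5],0],[[0,-337.5,-522.5],0],[[0,-337.5,-522.5],0]], jaw=0)

```text
time_s: 2.25
tool_pos: [561.6, -49.5, 212.9]
orientation: [-0.699, -0.105, 0.699, -0.105]
contact_force: [0.0, -0.6, 0.4]
gripper_width: -0.004
```

```bash
python3 - <<'E'
from rig import r
from h import *
m=r.camera_model("wrist"); im=r.read_camera("wrist"); s=r.read_state(); print(s["tool_pos"].round(2) if hasattr(s["tool_pos"],'round') else s["tool_pos"], s["contact_force"])
cv2.imwrite('pics/w1.png',im[:,:,::-1])
h=cv2.cvtColor(im,cv2.COLOR_RGB2HSV); g=cv2.inRange(h,(50,100,40),(80,255,255))
n,l,st,ce=cv2.connectedComponentsWithStats(g)
for i in range(1,n):
    if st[i,4]>100: print(st[i],ce[i], onz(m,ce[i],128).round(1))
E
```

```text
[561.43 -49.99 213.14] [-0.54703777  0.3594517  -0.20632268]
[ 451    0  163   62 7868] [534.67310625  25.57536858] [ 706.5 -141.4  128. ]
[ 128  145   41   40 1253] [147.63687151 164.25618516] [545.5  78.  128. ]
[ 308  172   41   39 1222] [327.83551555 190.88952537] [564.4 -48.5 128. ]
```

View pics/w1.png

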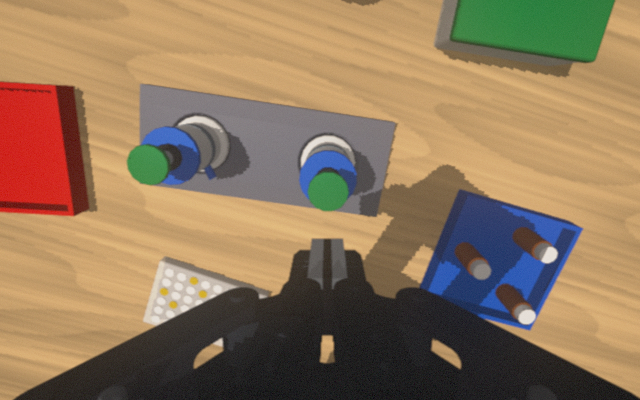

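The wrist view shows both green pads (148,164 and 328,191). The spouts point toward the robot and the shut fingers are at (327,245). Three estimates agree on the axes: about (563,-49) and (543.7,79).

>>> jog_arm(targets=[[[40,0,-1.2],0],[[58,0,-1.2],0],[[63,0,-1.2],0],[[65,0,-1.2],0],[[65,0,-1.2],0],[[65,0,-1.2],0]])

```text
time_s: 3.05
tool_pos: [563.3, -49.0, 148.8]
orientation: [0.7, 0.105, -0.699, 0.105]
contact_force: [-0.4, -0.1, -0.3]
gripper_width: -0.002
```

>>> jog_arm(targets=[[[1,0,0],0],[[2,0,0],0],[[2.5,0,0],0],[[2.5,0,0],0]])

```text
time_s: 3.55
tool_pos: [563.0, -48.9, 145.5]
orientation: [-0.699, -0.105, 0.699, -0.105]
contact_force: [0.2, -0.1, 0.4]
gripper_width: 0.005
```

>>> jog_arm(targets=[[[1,0,0],0],[[2,0,0],0],[[3,0,0],0],[[4,0,0],0],[[5,0,0],0],[[6,0,0],0],[[6.5,0,0],0],[[6.5,0,0],0]])

```text
time_s: 4.55
tool_pos: [563.0, -48.9, 139.1]
orientation: [-0.699, -0.105, 0.699, -0.105]
contact_force: [0.0, -0.1, 0.1]
gripper_width: -0.005
```

>>> jog_arm(targets=[[[1,0,0],0],[[2,0,0],0],[[3,0,0],0],[[4,0,0],0],[[5,0,0],0],[[5,0,0],0]])

```text
time_s: 5.3
tool_pos: [563.0, -48.9, 134.0]
orientation: [-0.699, -0.105, 0.699, -0.105]
contact_force: [0.9, 0.2, 0.1]
gripper_width: 0.001
```

```bash
python3 - <<'E'
from rig import r
from h import *
a=r.read_camera("wrist");b=r.read_camera("scene")
for i in range(3): print(r.read_state()["contact_force"].round(2)); r.read_camera("top")
o=np.vstack([cv2.resize(a[100:300,180:480],(600,400)),cv2.resize(b[150:225,280:430],(600,300))[:200]])
cv2.imwrite('pics/w2.png',o[:,:,::-1])
E
```

```text
[-0.55 -0.12  0.77]
[-0.23  0.12 -0.31]
[ 0.47 -0.59 -0.49]
```

View pics/w2.png

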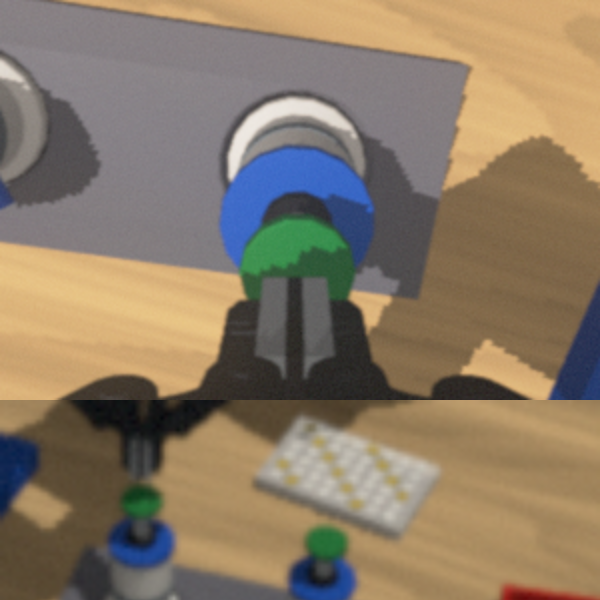

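```bash
cat >> h.py <<'E'
def proj(m,p):
    f=200/np.tan(np.radians(m["fovy"])/2); T=np.array(m["T"]); q=T[:3,:3].T@(np.array(p)-T[:3,3])
    return np.array([m["cx"]+f*q[0]/-q[2],m["cy"]-f*q[1]/-q[2]])
E
python3 - <<'E'
from rig import r
from h import *
s=r.read_state(); print(s["tool_pos"])
W=r.camera_model("wrist");S=r.camera_model("scene")
crop=lambda uv:((uv-[180,100])*2).round(); cs=lambda uv:((uv-[280,150])*4+[0,400]).round()
for z in (134,120,115): 
  for dx in(-11,11): print(z,dx,crop(proj(W,[563+dx,-49,z])),cs(proj(S,[563+dx,-49,z])))
for z in(130,125,120): print('pad',z,crop(proj(W,[563,-49,z])),cs(proj(S,[563,-49,z])))
E
```

```text
[563.07235056 -48.91949736 134.16928138]
134 -11 [284. 324.] [145. 482.]
134 11 [310. 245.] [131. 502.]
120 -11 [285. 300.] [145. 497.]
120 11 [309. 226.] [131. 517.]
115 -11 [285. 293.] [145. 502.]
115 11 [309. 220.] [131. 522.]
pad 130 [297. 279.] [138. 496.]
pad 125 [297. 271.] [138. 501.]
pad 120 [297. 264.] [138. 507.]
```

>>> jog_arm(targets=[[[1,0,0],0],[[2,0,0],0],[[3,0,0],0],[[4,0,0],0]])

```text
time_s: 6.05
tool_pos: [563.0, -48.9, 130.0]
orientation: [-0.699, -0.105, 0.699, -0.105]
contact_force: [0.6, 0.4, 1.3]
gripper_width: 0.0
```

>>> jog_arm(targets=[[[1,0,0],0],[[2,0,0],0],[[3,0,0],0],[[4,0,0],0]])

```text
time_s: 6.55
tool_pos: [563.0, -48.9, 126.1]
orientation: [-0.699, -0.105, 0.699, -0.105]
contact_force: [0.2, 0.3, -0.3]
gripper_width: -0.001
```

>>> jog_arm(targets=[[[1,0,0],0],[[2,0,0],0],[[3,0,0],0],[[4,0,0],0]])

```text
time_s: 7.05
tool_pos: [563.0, -48.9, 122.0]
orientation: [-0.699, -0.105, 0.699, -0.105]
contact_force: [-1.1, -0.2, -0.1]
gripper_width: 0.002
```

```bash
python3 - <<'E'
from rig import r
from h import *
W=r.camera_model("wrist");a=r.read_camera("wrist");b=r.read_camera("scene")
print(r.read_state()["contact_force"].round(2))
o=np.vstack([cv2.resize(a[150:300,250:400],(400,400),interpolation=2),cv2.resize(b[160:210,280:350],(560,400),interpolation=2)[:200,80:480]])
cv2.imwrite('pics/w3.png',o[:,:,::-1])
E
```

```text
[0.8  1.06 0.06]
```

View pics/w3.png

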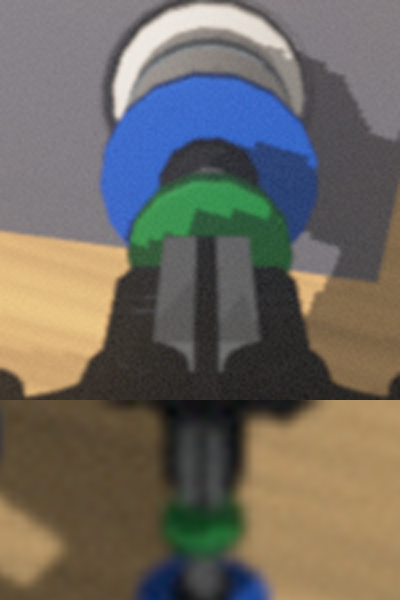

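>>> jog_arm(targets=[[[1,0,0],0],[[2,0,0],0],[[3,0,0],0]])

```text
time_s: 7.52
tool_pos: [563.0, -48.9, 119.1]
orientation: [-0.699, -0.105, 0.699, -0.105]
contact_force: [-0.1, -0.7, 0.3]
gripper_width: -0.0
```

>>> jog_arm(targets=[[[1,0,0],0],[[2,0,0],0],[[3,0,0],0]])

```text
time_s: 7.9
tool_pos: [563.0, -48.9, 116.1]
orientation: [0.699, 0.105, -0.699, 0.105]
contact_force: [0.3, -0.4, 0.3]
gripper_width: -0.0
```

```bash
python3 - <<'E'
from rig import r
from h import *
b=r.read_camera("scene")
h=cv2.cvtColor(b,cv2.COLOR_RGB2HSV); g=cv2.inRange(h,(50,100,40),(80,255,255))
n,l,st,ce=cv2.connectedComponentsWithStats(g)
print([(st[i].tolist(),ce[i].round(1)) for i in range(1,n) if 20<st[i,4]<500])
b0=cv2.imread('pics/scene0.png')[:,:,::-1]
a=r.read_camera("wrist")
o=np.hstack([cv2.resize(x[155:215,295:335],(320,480),interpolation=2) for x in(b0,b)])
o=np.hstack([o,cv2.resize(a[150:300,275:375],(120,480))])
cv2.imwrite('pics/w4.png',o[:,:,::-1])
E
```

```text
[([311, 173, 9, 6, 35], array([314.7, 176.1])), ([357, 182, 10, 8, 63], array([361.1, 185.4]))]
```

View pics/w4.png

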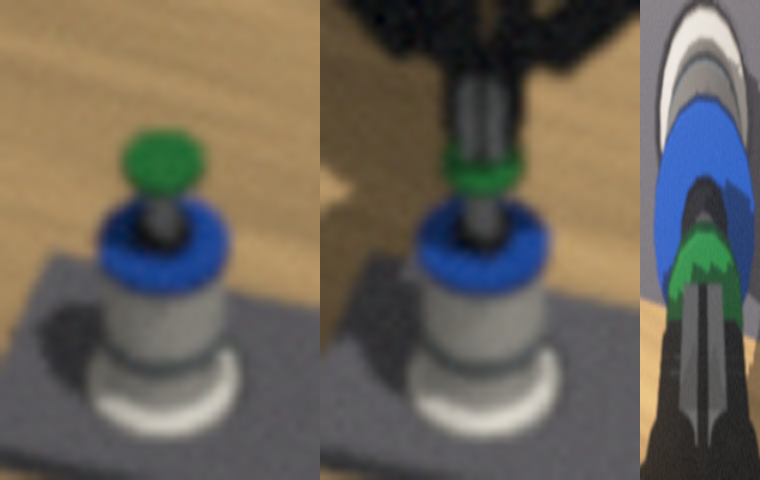

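The pad has not moved yet (same height as at the start), and the fingertips are just about to reach it. I'll rely on contact rather than the nominal tip offset.

>>> jog_arm(targets=[[[1,0,0],0],[[2,0,0],0]])

```text
time_s: 8.25
tool_pos: [563.0, -48.9, 114.1]
orientation: [0.699, 0.105, -0.699, 0.105]
contact_force: [0.5, 0.3, -0.1]
gripper_width: 0.002
```

>>> jog_arm(targets=[[[1,0,0],0],[[2,0,0],0]])

```text
time_s: 8.5
tool_pos: [563.0, -48.9, 112.1]
orientation: [-0.699, -0.105, 0.699, -0.105]
contact_force: [-0.1, -0.2, -0.5]
gripper_width: -0.0
```

>>> jog_arm(targets=[[[1,0,0],0],[[2,0,0],0]])

```text
time_s: 8.75
tool_pos: [563.0, -48.9, 110.0]
orientation: [-0.699, -0.105, 0.699, -0.105]
contact_force: [-0.2, 0.3, 0.7]
gripper_width: -0.004
```

>>> jog_arm(targets=[[[1,0,0],0],[[2,0,0],0]])

```text
time_s: 9.0
tool_pos: [563.1, -48.9, 108.3]
orientation: [0.699, 0.105, -0.699, 0.105]
contact_force: [-0.1, 1.0, 2.6]
gripper_width: -0.001
```

```bash
cat > g.py <<'E'
from rig import r
from h import *
b=r.read_camera("scene"); h=cv2.cvtColor(b,cv2.COLOR_RGB2HSV); g=cv2.inRange(h,(45,80,30),(85,255,255))
for x0,x1 in((305,325),(350,372)):
    print(r.read_state()["contact_force"].round(2),[int(g[y,x0:x1].sum()/255) for y in range(168,200)])
E
python3 g.py; python3 - <<'E'
import sys; sys.path.insert(0,'.')
from h import *
b=cv2.imread('pics/scene0.png');h=cv2.cvtColor(b,cv2.COLOR_BGR2HSV);g=cv2.inRange(h,(45,80,30),(85,255,255))
print([int(g[y,305:325].sum()/255) for y in range(168,200)])
E
```

```text
[-0.78  0.37  1.74] [0, 0, 0, 0, 0, 0, 1, 2, 4, 9, 8, 6, 0, 0, 0, 0, 0, 0, 0, 0, 0, 0, 0, 0, 0, 0, 0, 0, 0, 0, 0, 0]
[-0.78  0.37  1.74] [0, 0, 0, 0, 0, 0, 0, 0, 0, 0, 0, 0, 0, 0, 6, 9, 10, 10, 10, 9, 8, 5, 0, 0, 0, 0, 0, 0, 0, 0, 0, 0]
[0, 0, 0, 0, 7, 9, 9, 9, 9, 9, 6, 4, 0, 0, 0, 0, 0, 0, 0, 0, 0, 0, 0, 0, 0, 0, 0, 0, 0, 0, 0, 0]
```

>>> jog_arm(targets=[[[1,0,0],0],[[2,0,0],0],[[3,0,0],0],[[4,0,0],0],[[5,0,0],0]])

```text
time_s: 9.68
tool_pos: [563.1, -48.9, 103.1]
orientation: [0.699, 0.105, -0.699, 0.105]
contact_force: [-0.2, 0.3, 2.0]
gripper_width: -0.005
```

>>> jog_arm(targets=[[[1,0,0],0],[[1.5,0,0],0],[[2,0,0],0]])

```text
time_s: 10.05
tool_pos: [563.1, -48.9, 101.1]
orientation: [0.699, 0.105, -0.699, 0.105]
contact_force: [-0.2, -0.2, 3.0]
gripper_width: 0.005
```

>>> jog_arm(targets=[[[0.5,0,0],0],[[1,0,0],0]])

```text
time_s: 10.3
tool_pos: [563.1, -48.9, 100.1]
orientation: [0.699, 0.105, -0.699, 0.105]
contact_force: [-1.0, 0.3, 2.3]
gripper_width: -0.002
```

>>> jog_arm(targets=[[[0.5,0,0],0],[[1,0,0],0]])

```text
time_s: 10.55
tool_pos: [563.1, -48.9, 99.1]
orientation: [0.699, 0.105, -0.699, 0.105]
contact_force: [-0.9, -1.3, 2.6]
gripper_width: 0.001
```

>>> jog_arm(targets=[[[0.5,0,0],0],[[1,0,0],0]])

```text
time_s: 10.8
tool_pos: [563.1, -48.9, 98.2]
orientation: [0.699, 0.105, -0.699, 0.105]
contact_force: [0.1, -0.0, 3.4]
gripper_width: 0.001
```

>>> jog_arm(targets=[[[0.5,0,0],0],[[1,0,0],0]])

```text
time_s: 11.05
tool_pos: [563.1, -49.0, 97.3]
orientation: [0.699, 0.105, -0.699, 0.105]
contact_force: [-1.3, 0.1, 5.1]
gripper_width: -0.001
```

>>> jog_arm(targets=[[[0.3,0,0],0],[[0.6,0,0],0]])

```text
time_s: 11.3
tool_pos: [563.1, -48.9, 96.9]
orientation: [0.699, 0.105, -0.699, 0.105]
contact_force: [-2.4, -0.8, 7.3]
gripper_width: 0.003
```

Resistance rose from 3 N to 7 N after about 12 mm of travel, so the right-hand dispenser (y≈-49) is the sticking one. I'm stopping, retreating and going to the other.

>>> jog_arm(targets=[[[-15,0,0],0],[[-40,0,0],0],[[-40,-50,-7.5],0],[[-40,-105,-15.8],0],[[-40,-127.9,-19.1],0],[[-40,-127.9,-19.1],0],[[-30,-127.9,-19.1],0],[[-22,-127.9,-19.1],0],[[-18,-127.9,-19.1],0],[[-18,-127.9,-19.1],0]])

```text
time_s: 12.55
tool_pos: [543.6, 78.6, 114.1]
orientation: [-0.699, -0.105, 0.7, -0.105]
contact_force: [0.7, 0.1, 1.1]
gripper_width: 0.0
```

>>> jog_arm(targets=[[[2,0,0],0],[[4,0,0],0],[[6,0,0],0],[[8,0,0],0],[[9,0,0],0],[[10,0,0],0],[[11,0,0],0]])

```text
time_s: 13.42
tool_pos: [543.7, 79.0, 103.6]
orientation: [0.699, 0.105, -0.699, 0.105]
contact_force: [-0.5, -0.2, 2.8]
gripper_width: -0.003
```

>>> jog_arm(targets=[[[1,0,0],0],[[2,0,0],0],[[3,0,0],0],[[4,0,0],0],[[5,0,0],0],[[6,0,0],0],[[7,0,0],0],[[8,0,0],0]])

```text
time_s: 14.42
tool_pos: [543.7, 78.9, 95.4]
orientation: [0.699, 0.105, -0.699, 0.105]
contact_force: [0.3, 0.8, 2.2]
gripper_width: 0.001
```

>>> jog_arm(targets=[[[1,0,0],0],[[2,0,0],0],[[3,0,0],0],[[4,0,0],0],[[5,0,0],0],[[6,0,0],0],[[7,0,0],0],[[8,0,0],0]])

```text
time_s: 15.42
tool_pos: [543.7, 79.0, 87.5]
orientation: [0.699, 0.105, -0.699, 0.105]
contact_force: [-0.6, 0.6, 2.7]
gripper_width: 0.002
```

>>> jog_arm(targets=[[[1,0,0],0],[[2,0,0],0],[[3,0,0],0]])

```text
time_s: 15.8
tool_pos: [543.6, 78.9, 84.5]
orientation: [-0.699, -0.105, 0.699, -0.105]
contact_force: [-0.6, 0.7, 3.1]
gripper_width: -0.005
```

>>> jog_arm(targets=[[[0.5,0,0],0],[[1,0,0],0],[[1.5,0,0],0],[[2,0,0],0]])

```text
time_s: 16.3
tool_pos: [543.7, 78.9, 82.6]
orientation: [0.699, 0.105, -0.699, 0.105]
contact_force: [-0.7, 1.0, 4.0]
gripper_width: 0.0
```

>>> jog_arm(targets=[[[0.5,0,0],0],[[1,0,0],0]])

```text
time_s: 16.55
tool_pos: [543.7, 78.9, 81.7]
orientation: [0.699, 0.105, -0.699, 0.105]
contact_force: [-0.9, 0.3, 6.0]
gripper_width: 0.003
```

>>> jog_arm(targets=[[[0.5,0,0],0],[[1,0,0],0],[[1,0,0],0]])

```text
time_s: 16.92
tool_pos: [543.7, 79.0, 80.9]
orientation: [0.699, 0.105, -0.699, 0.105]
contact_force: [-1.3, 1.1, 5.9]
gripper_width: 0.0
```

>>> jog_arm(targets=[[[0.5,0,0],0],[[1,0,0],0],[[1,0,0],0]])

```text
time_s: 17.3
tool_pos: [543.7, 79.0, 80.1]
orientation: [0.699, 0.105, -0.699, 0.105]
contact_force: [-2.3, -0.4, 8.5]
gripper_width: 0.002
```

Second dispenser (y≈79) ran at 3 N all the way to the buffer and now reads 8.5 N, about 31 mm in, so it is the good one. I'm retreating, opening, and returning to the sticking one.

>>> jog_arm(targets=[[[-15,0,0],0],[[-55,0,0],0],[[-55,50,7.5],0],[[-55,105,15.8],0],[[-55,127.9,19.2],0],[[-55,127.9,19.2],0],[[-35,127.9,19.2],0],[[-20,127.9,19.2],0],[[-20,127.9,19.2],0]], jaw=72, grip_force=25)

```text
time_s: 18.42
tool_pos: [562.3, -48.1, 98.7]
orientation: [-0.698, -0.106, 0.7, -0.105]
contact_force: [-0.0, -0.5, -0.1]
gripper_width: 0.844
```

```bash
python3 - <<'E'
from rig import r
from h import *
s=r.read_state(); print(s["tool_pos"].round(1),s["contact_force"].round(1),s["gripper_width"])
W=r.camera_model("wrist");S=r.camera_model("scene")
a=r.read_camera("wrist");b=r.read_camera("scene")
for z in (115,130): print(z,proj(W,[563,-49,z]).round())
o=np.vstack([cv2.resize(a[60:360,120:540],(560,400)),np.hstack([cv2.resize(b[140:215,285:385],(266,200),interpolation=2),np.zeros((200,294,3),np.uint8)])])
cv2.imwrite('pics/w5.png',o[:,:,::-1])
E
```

```text
[562.3 -48.1  98.7] [-0.  -0.5 -0.1] 0.8435254239504306
115 [331. 257.]
130 [331. 273.]
```

View pics/w5.png

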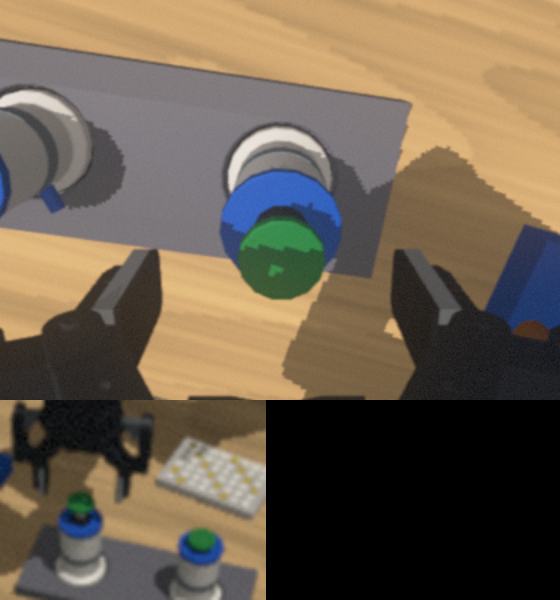

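The wrist view shows the sticking dispenser's pad centred between the open fingers, and the scene view shows the good one fully home. Descending around the barrel.

>>> jog_arm(targets=[[[15,0,0],0],[[30,0,0],0],[[42,0,0],0],[[50,0,0],0],[[54,0,0],0],[[54,0,0],0],[[54,0,0],0]])

```text
time_s: 19.4
tool_pos: [563.2, -49.0, 45.9]
orientation: [0.699, 0.105, -0.699, 0.105]
contact_force: [0.7, -0.6, 0.5]
gripper_width: 0.845
```

```bash
python3 - <<'E'
from rig import r
from h import *
s=r.read_state(); print(s["tool_pos"].round(1),s["contact_force"].round(1),s["gripper_width"])
W=r.camera_model("wrist");S=r.camera_model("scene")
a=r.read_camera("wrist");b=r.read_camera("scene")
for z in (115,82,60): print(z,proj(S,[563,-49,z]).round(1))
o=np.vstack([cv2.resize(a[60:400,120:540],(420,340)),cv2.resize(b[145:210,285:350],(260,260),interpolation=2) @np.eye(3,dtype=np.uint8) if 0 else np.hstack([cv2.resize(b[145:210,280:350],(280,260),interpolation=2),np.zeros((260,140,3),np.uint8)])])
cv2.imwrite('pics/w6.png',o[:,:,::-1])
E
```

```text
[563.2 -49.   45.9] [ 0.7 -0.6  0.5] 0.8454083509225617
115 [314.6 177.9]
82 [314.5 186.3]
60 [314.5 191.6]
```

View pics/w6.png

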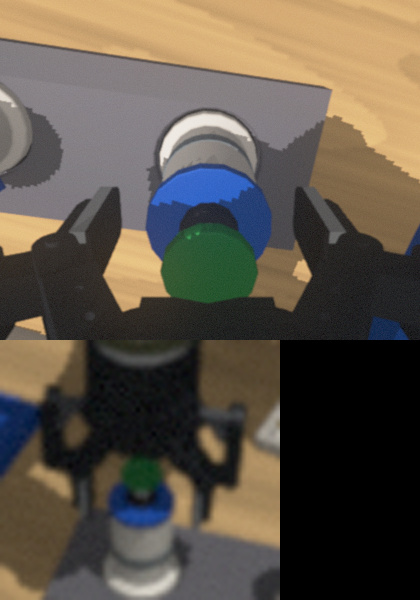

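```bash
python3 - <<'E'
from rig import r
from h import *
S=r.camera_model("scene"); R=np.array([[0,.294,-.956],[0,-.956,-.294],[-1,0,0]])
W=r.camera_model("wrist")
f=lambda y,z,h: (lambda p:((proj(S,p)-[280,145])*4+[0,340]).round().tolist()+(proj(W,p)-[120,60]).round().tolist())([563+.294*y-.956*z,-49-.956*y-.294*z,h])
for h in(50,60,70,80): print('tip',h,f(38,-11,h),f(-38,-11,h),f(38,11,h))
for h in(120,130,140,150): print('body',h,f(0,-38,h),f(0,0,h),f(0,38,h))
E
```

```text
tip 50 [84.0, 542.0, 289.0, 165.0] [188.0, 553.0, 127.0, 165.0] [89.0, 520.0, 286.0, 207.0]
tip 60 [83.0, 532.0, 294.0, 173.0] [189.0, 543.0, 122.0, 173.0] [88.0, 510.0, 291.0, 217.0]
tip 70 [83.0, 522.0, 300.0, 182.0] [189.0, 534.0, 117.0, 182.0] [88.0, 500.0, 296.0, 229.0]
tip 80 [83.0, 512.0, 306.0, 192.0] [190.0, 524.0, 111.0, 192.0] [88.0, 491.0, 302.0, 242.0]
body 120 [130.0, 506.0, 209.0, 162.0] [138.0, 467.0, 209.0, 286.0] [146.0, 429.0, 209.0, 388.0]
body 130 [130.0, 495.0, 210.0, 177.0] [138.0, 456.0, 209.0, 313.0] [146.0, 419.0, 209.0, 421.0]
body 140 [130.0, 484.0, 210.0, 196.0] [138.0, 445.0, 209.0, 345.0] [146.0, 408.0, 209.0, 460.0]
body 150 [130.0, 474.0, 210.0, 221.0] [138.0, 435.0, 210.0, 385.0] [146.0, 397.0, 209.0, 509.0]
```

Tips are at about z 72 here and the body is well above the pad. I'll descend 18 mm more, with a force check.

>>> jog_arm(targets=[[[6,0,0],0],[[11,0,0],0],[[14,0,0],0],[[16,0,0],0],[[17,0,0],0],[[18,0,0],0]])

```text
time_s: 20.25
tool_pos: [563.0, -48.9, 27.6]
orientation: [0.699, 0.105, -0.699, 0.105]
contact_force: [0.0, -0.5, 0.0]
gripper_width: 0.843
```

>>> jog_arm(targets=[[[0,0,0],0],[[0,0,0],0],[[0,0,0],0],[[0,0,0],0],[[0,0,0],0],[[0,0,0],0],[[0,0,0],0],[[0,0,0],0]], jaw=38)

```text
time_s: 21.25
tool_pos: [563.1, -49.0, 27.7]
orientation: [0.699, 0.105, -0.699, 0.105]
contact_force: [-0.5, -0.0, 4.9]
gripper_width: 0.545
```

>>> jog_arm(targets=[[[0,0,0],0],[[0,0,0],0]])

```text
time_s: 21.5
tool_pos: [563.1, -49.0, 27.7]
orientation: [0.699, 0.105, -0.699, 0.105]
contact_force: [0.3, -0.2, 5.6]
gripper_width: 0.539
```

```bash
python3 - <<'E'
from rig import r
from h import *
a=r.read_camera("wrist");b=r.read_camera("scene")
o=np.hstack([cv2.resize(a[140:400,200:460],(400,400)),cv2.resize(b[150:215,285:350],(400,400),interpolation=2)])
cv2.imwrite('pics/w7.png',o[:,:,::-1])
E
```

```text
(no output)
```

View pics/w7.png

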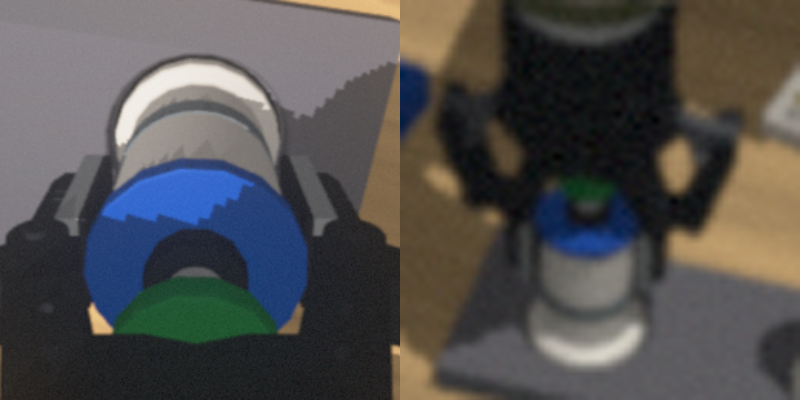

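The body has about 35 mm of clearance, but 46 mm opening suggests the pads may overlap the collar (48). I'll regrasp 8 mm lower on the barrel.

>>> jog_arm(targets=[[[0,0,0],0],[[0,0,0],0],[[0,0,0],0],[[3,0,0],0],[[5,0,0],0],[[7,0,0],0],[[8,0,0],0],[[8,0,0],0]], jaw=60)

```text
time_s: 22.6
tool_pos: [563.3, -49.0, 20.6]
orientation: [0.7, 0.105, -0.699, 0.106]
contact_force: [-3.3, 0.2, 12.2]
gripper_width: 0.704
```

>>> jog_arm(targets=[[[0,0,0],0],[[0,0,0],0],[[0,0,0],0],[[0,0,0],0],[[0,0,0],0],[[0,0,0],0],[[0,0,0],0],[[0,0,0],0]], jaw=38)

```text
time_s: 23.6
tool_pos: [563.6, -49.5, 20.8]
orientation: [0.7, 0.105, -0.699, 0.106]
contact_force: [-1.8, -1.9, 11.0]
gripper_width: 0.511
```

That 12 N reading means the gripper body reached the pad, so the stated body distance was right and my picture-based estimate was wrong. I'm releasing and backing off now.

>>> jog_arm(targets=[[[-2,0,0],0],[[-4.5,0,0],0],[[-4.5,0,0],0],[[-4.5,0,0],0]], jaw=60)

```text
time_s: 24.1
tool_pos: [563.2, -49.1, 24.4]
orientation: [0.699, 0.105, -0.699, 0.105]
contact_force: [-1.2, -1.4, 5.7]
gripper_width: 0.704
```

```bash
python3 g.py; python3 - <<'E'
from rig import r
s=r.read_state(); print(s["tool_pos"].round(1),s["contact_force"].round(1),s["gripper_width"])
E
```

```text
[-0.92 -1.13  5.9 ] [0, 0, 0, 0, 0, 0, 0, 0, 0, 0, 0, 3, 8, 7, 5, 0, 0, 0, 0, 0, 0, 0, 0, 0, 0, 0, 0, 0, 0, 0, 0, 0]
[-0.92 -1.13  5.9 ] [0, 0, 0, 0, 0, 0, 0, 0, 0, 0, 0, 0, 0, 0, 0, 0, 0, 0, 0, 0, 3, 8, 10, 10, 10, 10, 8, 6, 3, 0, 0, 0]
[563.2 -49.   24.4] [-0.9 -1.1  5.9] 0.7027902147817026
```

>>> jog_arm(targets=[[[-1,0,0],0],[[-2,0,0],0],[[-2,0,0],0]])

```text
time_s: 24.52
tool_pos: [562.8, -48.8, 25.8]
orientation: [-0.699, -0.105, 0.699, -0.105]
contact_force: [0.6, 0.0, -0.7]
gripper_width: 0.699
```

>>> jog_arm(targets=[[[0,0,0],0],[[0,0,0],0],[[0,0,0],0],[[0,0,0],0],[[0,0,0],0],[[0,0,0],0],[[0,0,0],0]], jaw=38, grip_force=30)

```text
time_s: 25.4
tool_pos: [563.0, -48.9, 26.1]
orientation: [0.699, 0.105, -0.699, 0.105]
contact_force: [-0.0, -0.4, 3.2]
gripper_width: 0.534
```

>>> jog_arm(targets=[[[-0.5,0,0],0],[[-1,0,0],0],[[-2,0,0],0],[[-3,0,0],0],[[-4,0,0],0],[[-4,0,0],0]])

```text
time_s: 26.15
tool_pos: [563.0, -48.9, 30.1]
orientation: [0.699, 0.105, -0.699, 0.105]
contact_force: [0.0, 0.1, -3.0]
gripper_width: 0.534
```

```bash
python3 - <<'E'
from rig import r
from h import *
a=r.read_camera("wrist");b=r.read_camera("scene")
s=r.read_state(); print(s["tool_pos"].round(1),s["contact_force"].round(1),s["gripper_width"])
o=np.hstack([cv2.resize(a[140:400,200:460],(400,400)),cv2.resize(b[150:215,285:350],(400,400),interpolation=2)])
cv2.imwrite('pics/w8.png',o[:,:,::-1])
E
```

```text
[562.9 -48.9  30. ] [ 0.1  0.1 -2.6] 0.5333218456525234
```

View pics/w8.png

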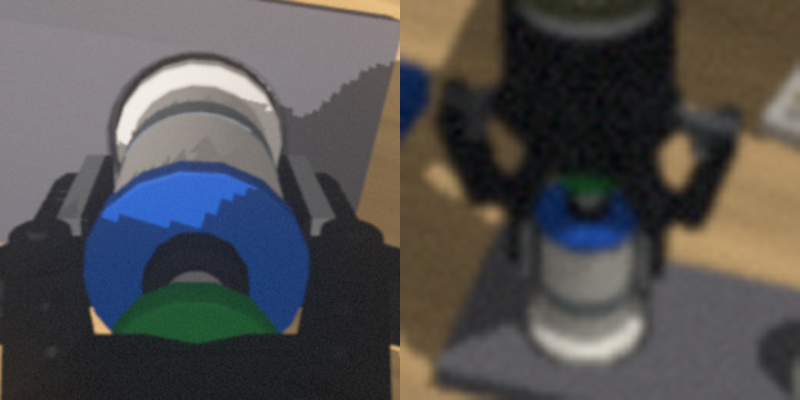

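Lifted cleanly: weight reads 3 N, it hangs upright and the opening is steady. Now I'll raise it clear of the neighbour, then carry it to the tray at about (481, 262).

>>> jog_arm(targets=[[[-5,0,0],0],[[-15,0,0],0],[[-30,0,0],0],[[-48,0,0],0],[[-66,0,0],0],[[-84,0,0],0],[[-100,0,0],0],[[-112,0,0],0],[[-120,0,0],0],[[-120,0,0],0]])

```text
time_s: 27.5
tool_pos: [563.1, -49.0, 150.5]
orientation: [0.699, 0.105, -0.699, 0.105]
contact_force: [-0.0, -0.1, -3.1]
gripper_width: 0.535
```

>>> jog_arm(targets=[[[0,-10,-0.4],0],[[0,-30,-1.2],0],[[0,-60,-2.4],0],[[0,-95,-3.8],0],[[0,-133,-5.3],0],[[0,-172,-6.9],0],[[0,-210,-8.4],0],[[0,-245,-9.8],0],[[0,-277,-11.1],0],[[0,-302,-12.1],0],[[0,-317,-12.7],0],[[0,-321.5,-12.9],0]])

```text
time_s: 29.0
tool_pos: [480.0, 263.0, 149.9]
orientation: [-0.699, -0.106, 0.699, -0.106]
contact_force: [1.3, -0.3, -3.2]
gripper_width: 0.534
```

>>> jog_arm(targets=[[[0,0,0],0],[[0,0,0],0]])

```text
time_s: 29.25
tool_pos: [480.9, 261.5, 150.0]
orientation: [-0.699, -0.105, 0.699, -0.105]
contact_force: [-0.7, 0.3, -3.9]
gripper_width: 0.534
```

```bash
python3 - <<'E'
from rig import r
from h import *
b=r.read_camera("scene");t=r.read_camera("top");a=r.read_camera("wrist")
s=r.read_state(); print(s["tool_pos"].round(1),s["contact_force"].round(1),s["gripper_width"])
T=r.camera_model("top"); 
for p in ([481,262,125],[481,262,25]): print(((proj(T,p)-[150,190])*2).round())
o=np.hstack([cv2.resize(t[190:340,150:300],(300,300)),cv2.resize(b[110:260,350:500],(300,300)),cv2.resize(a[80:330,200:400],(200,300))])
cv2.imwrite('pics/w9.png',o[:,:,::-1])
E
```

```text
[480.8 261.6 150. ] [ 0.  -0.2 -4.4] 0.532909014531506
[ 79. 170.]
[110. 165.]
```

View pics/w9.png

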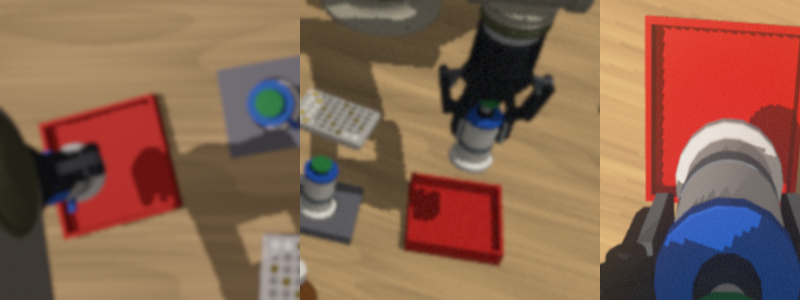

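The piece hangs upright over the tray (tray centre at crop ≈110,165 as projected), and the good one stands with its plunger home. Lowering.

>>> jog_arm(targets=[[[8,0,0],0],[[24,0,0],0],[[44,0,0],0],[[66,0,0],0],[[86,0,0],0],[[100,0,0],0],[[110,0,0],0],[[116,0,0],0],[[119,0,0],0],[[121,0,0],0],[[121,0,0],0],[[121,0,0],0]])

```text
time_s: 30.9
tool_pos: [480.8, 262.2, 29.3]
orientation: [0.699, 0.105, -0.699, 0.105]
contact_force: [-0.4, -0.3, -3.0]
gripper_width: 0.53
```

>>> jog_arm(targets=[[[0.5,0,0],0],[[1,0,0],0],[[1.5,0,0],0],[[2,0,0],0],[[2.5,0,0],0],[[3,0,0],0],[[3.5,0,0],0],[[4,0,0],0]])

```text
time_s: 31.9
tool_pos: [480.6, 262.1, 25.0]
orientation: [-0.699, -0.105, 0.699, -0.105]
contact_force: [0.2, -0.1, -3.5]
gripper_width: 0.532
```

>>> jog_arm(targets=[[[0.4,0,0],0],[[0.8,0,0],0],[[1.0,0,0],0]])

```text
time_s: 32.28
tool_pos: [480.6, 262.1, 24.0]
orientation: [-0.699, -0.105, 0.699, -0.105]
contact_force: [0.1, 0.1, -2.4]
gripper_width: 0.533
```

>>> jog_arm(targets=[[[0.3,0,0],0],[[0.6,0,0],0],[[0.6,0,0],0]])

```text
time_s: 32.65
tool_pos: [480.6, 262.1, 23.4]
orientation: [-0.699, -0.105, 0.699, -0.105]
contact_force: [-0.3, 0.8, -3.3]
gripper_width: 0.535
```

>>> jog_arm(targets=[[[0.2,0,0],0],[[0.4,0,0],0],[[0.4,0,0],0]])

```text
time_s: 33.02
tool_pos: [480.8, 262.1, 23.3]
orientation: [0.699, 0.105, -0.699, 0.105]
contact_force: [0.2, -0.7, 1.1]
gripper_width: 0.529
```

Contact with the floor: the weight has transferred. Releasing and rising straight up.

>>> jog_arm(targets=[[[0,0,0],0],[[0,0,0],0],[[0,0,0],0],[[0,0,0],0],[[0,0,0],0],[[0,0,0],0]], jaw=70)

```text
time_s: 33.78
tool_pos: [480.6, 262.1, 23.0]
orientation: [0.699, 0.105, -0.699, 0.105]
contact_force: [-0.4, 0.2, -0.2]
gripper_width: 0.819
```

>>> jog_arm(targets=[[[-3,0,0],0],[[-10,0,0],0],[[-22,0,0],0],[[-40,0,0],0],[[-65,0,0],0],[[-95,0,0],0],[[-130,0,0],0],[[-150,0,0],0],[[-150,0,60],0],[[-150,0,120],0],[[-150,0,120],0],[[-150,0,120],0]])

```text
time_s: 35.28
tool_pos: [366.8, 227.0, 174.1]
orientation: [0.7, 0.105, -0.698, 0.105]
contact_force: [0.2, -0.1, 0.8]
gripper_width: 0.822
```

```bash
python3 - <<'E'
from rig import r
from h import *
b=r.read_camera("scene");t=r.read_camera("top")
s=r.read_state(); print(s["time_s"],s["tool_pos"].round(1),s["contact_force"].round(1))
M={"scene":r.camera_model("scene"),"top":r.camera_model("top")};C={}
for c,im in(("scene",b),("top",t)):
    h=cv2.cvtColor(im,cv2.COLOR_RGB2HSV);g=cv2.inRange(h,(50,100,40),(80,255,255))
    n,l,st,ce=cv2.connectedComponentsWithStats(g);C[c]=[ce[i] for i in range(1,n) if 30<st[i,4]<600]
for x in C["top"]:
    for y in C["scene"]:
        p,e=tri(M["top"],x,M["scene"],y)
        if e<10: print(p.round(1),round(e,1))
o=np.hstack([cv2.resize(t[190:340,150:400],(400,240)),cv2.resize(b[140:260,280:480],(400,240))])
cv2.imwrite('pics/w10.png',o[:,:,::-1])
E
```

```text
35.375 [367.2 227.1 173.5] [0.8 0.5 0.6]
[542.3  79.   97.5] 1.6
[479.9 261.2 109.4] 1.7
```

View pics/w10.png

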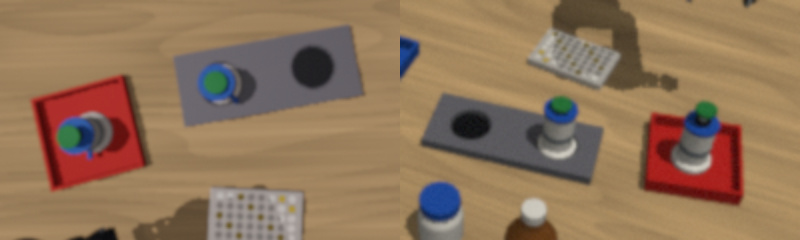

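Both stand upright: the sticker mid-tray with its plunger part-way, the good one in the rack with its plunger home. Handing in.

```bash
python3 -c "
from rig import r
print(r.hand_in())"
```

```text
the job is handed in; nothing more can be done
None
```

The job is handed in, after about 35 s on the robot clock. The sticking plunger got one unintended extra push along the way.

- **Pressing:** The dispenser at y≈-49 stiffened after about 12 mm of travel (3 N rising to 7 N), and I stopped there. The one at y≈79 ran at about 3 N onto its buffer. I took it to 8.5 N, about 31 mm in.
- **Moving:** I lifted the sticking dispenser by its barrel and set it down gently in the red tray near the middle.
- **Final check:**
  - The good dispenser stands in the stand with its plunger home.
  - The sticking one stands upright at about (480, 261); the tray centre is about (481, 262).
  - The gripper is clear of both.
- **What went wrong:** While regrasping lower, I misjudged the gripper body's clearance from the pictures. The body pressed the sticking plunger again at about 12 N, below the 22 N damage limit, and I backed off. The plunger now rests roughly 16 mm in, instead of about 15 mm where I first stopped.
- **What disagreed:** With the jaws shut, the fingertips met the pads about 32 mm higher than the stated tip offset would put them. I went by felt contact instead. The grip opening read about 45.6 mm against the 44 mm barrel, so the pads may have overlapped the collar slightly, but the hold stayed firm.

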